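Arm the screen printer and hold the enabling paddle

TASK

Get the screen printer ready to run: take the interlock rod from its slanted rest, stand it upright and fully down in the hole of the interlock block, and let go of it. Then press the spring-loaded enabling paddle down with the gripper's fingers until it is level (about half way; pushed to its bottom stop it trips the printer, so never go that far), and finish while still holding it level: the program ends with the fingers pressing on the paddle. Leave the other things on the bench where they are.

Things in the scene. Friction and masses are not known exactly. Their poses are not given: they have to be found in the camera images.
- rod: Interlock rod: steel, 16 mm in diameter, 165 mm long overall, upper 67 mm in a black sleeve 22 mm in diameter; 0.2 kg, loose. Origin at the centre of its foot (rim chamfered 4 mm), z from foot to sleeve end. It starts in the rest's V groove, leaning 30 degrees from vertical, sleeve up and nearer the robot. The sleeve stands free; the rod can be drawn out along its axis or lifted straight up.
- rod_sleeve (a point): Point on the rod's axis inside the grip sleeve, 138 mm from the foot and 27 mm from the sleeve's end: a place to grip, with the gripper pointing along the rod.
- rod_foot (a point): Centre of the rod's foot (same as the rod's origin).
- rest: The slanted rest: grey base plate 150 x 75 x 12 mm fixed to the bench carrying an aluminium V groove that slants up towards its own -x. Origin at the centre of its underside, z up. Its highest point is about 115 mm up.
- socket_mouth (a point): Centre of the hole's mouth on top of the interlock block, an aluminium block 80 x 80 mm and 60 mm high fixed to the bench, with a lower grey switch box (50 x 70 mm, 45 mm high) on its +x side. The round hole goes straight down, 18.5 mm in diameter and 45 mm deep, with a 2 mm chamfer. z up.
- paddle (a joint): Angle of the enabling paddle about its level hinge, rad: 0 at rest (sloping up 0.30 rad towards its free end), 0.30 when level, 0.56 at the bottom stop. A spring returns it to 0; pressing on the rubber pad takes about 4 N to start and about 9 N at level, 13 N at the stop.
- paddle_pad (a point): Centre of the top of the black rubber pad (55 mm long, 50 mm wide) near the free end of the enabling paddle, an aluminium plate 145 x 56 x 10 mm on a fixed blue pedestal. x points along the paddle from free end to hinge, z out of the pad. The hinge axis lies 108 mm along +x and 8 mm below the pad's surface, 90 mm above the bench: when level, the pad's top is 98 mm above the bench.
- pedestal: Blue pedestal of the enabling paddle, 190 x 80 mm, 40 mm high, with two hinge cheeks 95 mm high at its +x end, fixed to the bench. Origin under its centre; x from the paddle's free end to its hinge.
- ink_jar: Bystander: amber glass jar, 64 mm in diameter, 75 mm high, standing. Origin under its centre.
- squeegee: Bystander: aluminium squeegee bar 150 mm along its y, 50 mm wide, 58 mm high, rubber edge up. Origin under its centre.
- tape_roll: Bystander: roll of tape lying flat, 64 mm in diameter, 20 mm high. Origin under its centre.
- spatula: Bystander: spatula 200 mm long lying along its x.
- ink_tin: Bystander: small closed steel tin, 54 mm in diameter, 32 mm high, standing. Origin under its centre.
- solvent_bottle: Bystander: white plastic bottle, 60 mm in diameter, 150 mm high, standing. Origin under its centre.
Things that resemble listed ones, but are neither listed nor needed, are in the scene too. Leave any green look-alike of the pedestal alone.

How it is judged:
On the way, in this order (a step that is already met when the one before it is completed fails the run):
1. the rod stands upright, fully down in the interlock block's hole, let go, with the paddle not pressed (horizontal distance between rod_foot and socket_mouth below 0.006 m and z of rod_foot in the frame of socket_mouth below -0.039 m and angle between rod's own z axis and vertical below 0.1 rad and contact force between the fingers and rod below 0.1 N and value of joint paddle below 0.08 rad), for 0.2 s.
2. the paddle is pressed level by the fingers (value of joint paddle between 0.22 and 0.38 rad and contact force between the fingers and paddle above 3 N), for 0.3 s.
At the end, for the whole second after the job is handed in: The rod stands in the interlock block's hole, let go and at rest: foot within 6 mm of the hole's axis and at least 39 of the 45 mm down, rod within 0.1 rad of vertical; and the paddle is held still within 0.08 rad of level (joint 0.22 to 0.38) by the fingers pressing on it with more than 3 N (all of step 2 and horizontal distance between rod_foot and socket_mouth below 0.006 m and z of rod_foot in the frame of socket_mouth below -0.039 m and angle between rod's own z axis and vertical below 0.1 rad and contact force between the fingers and rod below 0.1 N and linear speed of rod below 0.03 m/s and velocity of joint paddle below 0.1 rad/s); the arm keeps its last pose, push and grip.
It fails at once if the paddle is pushed to its bottom stop (joint above 0.48) (value of joint paddle above 0.48 rad).
It fails at once if another thing on the bench is pushed away (moved more than 40 mm) (distance of any of ink_jar, squeegee, tape_roll, spatula, ink_tin, solvent_bottle from where it was at the start of the episode above 0.04 m).
It fails at once if the jar or the bottle is knocked over (angle between any of ink_jar, solvent_bottle's own z axis and vertical above 0.5 rad).
It also fails if it takes over 54 s, if anything falls off the work surface, if the arm or the gripper's body presses on something with over 40 N, if the wrist force passes 120 N, or if a joint passes its speed limit or range.

ROBOT

A 7-joint arm with a two-finger parallel gripper is mounted at the origin on the work surface. World frame = base frame: x ahead of the robot, y to its left, z up, the work surface at z = 0. Lengths are in m, angles in rad, forces in N, time in s.
With the tool pointing down it reaches from about 0.425 to 0.925 m from the base axis. Payload 6.8 kg.
Tool frame: the origin (TCP) lies midway between the tips of the shut fingers; the grasp point (between the pads) lies 19 mm behind it; z points along the fingers, y is the direction in which the jaws open and shut (so a half turn about z gives the same grasp; the last joint's range is limited). The gripper opens to 85 mm and grips with 20 to 120 N. Pads are 22 mm wide; open, the fingers measure 114 mm over their backs; the gripper's body (76 mm by 85 mm) begins 54 mm behind the grasp point. The pads swing forward as they close: fully open they stand 13 mm farther back than shut.
Start: joints at [-1.424, 0.477, 0.022, 1.555, -0.011, 1.109, -0.083], TCP at [0.17, 0.653, 0.231] pointing down, gripper open.
Joint ranges: [-2.96, 2.96], [-0.34, 2.1], [-1.41, 1.46], [0.24, 2.44], [-1.37, 4.51], [0.17, 1.92], [-2.96, 2.96]. Speed limits (rad/s): [2.39, 2.39, 3.14, 3.14, 3.14, 3.14, 3.14].

INTERFACE

Orientations are given as a unit quaternion [w, x, y, z].
In Python, from station import readout, eyes, ticket gives the robot as it stands. The module is installed in compiled form; this text tells all that it offers.
- The arm moves only by the shell command python3 -m crank 'ROWS' [FORCE]. ROWS is JSON, a list of rows, each an object of numbers: "jaw": the opening in per cent of the stroke, from 0 (shut) to 100 (fully open); "x", "y", "z": the shift along the tool's x, y, z in mm; "ax", "ay", "az": the turn, a rotation vector about the tool's x, y, z in degrees. In form: [{"jaw": .., "x": .., "y": .., "z": .., "ax": .., "ay": .., "az": ..}, ...]. A call has 1 to 12 rows; each row shifts and turns the commanded pose from where the row before left it, along the tool's axes as they then stand; what a row does not reach is not made up. A row lasts 1/8 s, in which the tool goes at most 62.5 mm and 10.7 degrees, less where a joint would pass 70% of its speed; a pose out of reach is approached as far as the arm can. A call with a gripper value outside its range is refused whole. The fingers move at their own pace and stop on an object; FORCE is the grip in N (left out, the last holds). Time passes only in rows, so rows that do not move let the fingers close. It gives the time, the measured TCP pose, the force and the opening at its end, in the units of the state.
- readout.get_obs(): the state, without advancing time (a new reading comes with each control period).
- eyes.read_camera(name): name is "scene" or "top" or "wrist"; returns (picture, depth): 480x640x3 uint8, red, green, blue; 480x640 float32, m along the optical axis (not along the pixel's ray), 0 where there is no reading.
- eyes.calibration(name): a dict with "fx", "fy", "cx", "cy" (pixels), "R" (3x3) and "t" (3): a world point X has camera coordinates R X + t. Camera axes: x right, y down, z forward; pixel columns grow to the right and rows downward; lengths in m; the calibration is good to about 2 mm. A picture is of the moment at which its call begins: read the wrist's pose just before it. calibration takes no time and is no camera call; for the wrist camera it gives the pose at the moment of the call.
- ticket.hand_in(): hands the job in, once; it reports no verdict.
The state is a dict: "t": time; "q": joint angles; "joint_vel": joint speeds; "joint_torque": joint torques, N m; "eef_pos": TCP position; "tool_rot": TCP orientation; "contact_force": force on the tool from outside, world axes, zero at the start; "torque": the same for the moment, N m; "gripper_width": opening from 0.0 (shut) to 1.0 (fully open).
Only numpy, scipy, OpenCV 4.12 (cv2) and the standard library are available. Lean on these libraries where they do the work, as an engineer would, in place of code of your own. Each camera call takes 0.05 s, during which the arm holds its last target. There are 200 camera calls.

## Working session

There is one attempt and no reset: what is moved stays moved. The work goes in short steps, Python scripts to look and compute and a shell command to move; the robot and the scene stay as the last step left them, time stands still between calls to the robot, and variables do not carry over. Pictures are saved under pics/ and viewed, about 8 in all and at most 12, crops included, and the job is handed in when it is done.

```bash
mkdir -p pics; cat > h.py <<'E'
import numpy as np, cv2
from station import readout, eyes, ticket
from scipy.spatial.transform import Rotation as Ro
def snap(n,f):
    c=eyes.calibration(n); p,d=eyes.read_camera(n)
    np.savez(f'pics/{f}.npz',p=p,d=d,**{k:np.array(c[k]) for k in c})
    cv2.imwrite(f'pics/{f}.png',p[:,:,::-1]); return p,d,c
def load(f): return np.load(f'pics/{f}.npz')
def world(S,u,v,z=None):
    z=S['d'][int(v),int(u)] if z is None else z
    X=np.array([(u-S['cx'])/S['fx']*z,(v-S['cy'])/S['fy']*z,z])
    return S['R'].T@(X-S['t'])
def cloud(S):
    v,u=np.mgrid[:480,:640]; z=S['d']
    X=np.stack([(u-S['cx'])/S['fx']*z,(v-S['cy'])/S['fy']*z,z],-1)
    return (X-S['t'])@S['R']
def ray(S,u,v,zw):
    d=S['R'].T@np.array([(u-S['cx'])/S['fx'],(v-S['cy'])/S['fy'],1]); o=-S['R'].T@S['t']
    return o+d*(zw-o[2])/d[2]
def st():
    o=readout.get_obs(); return o,np.array(o['eef_pos']),Ro.from_quat(np.roll(o['tool_rot'],-1))
E
python3 - <<'E'
from h import *
print(readout.get_obs())
for n in('top','scene'):
    p,d,c=snap(n,n+'0'); print(n,c)
E
```

```text
{'t': 0.0, 'q': array([-1.42414812,  0.47782632,  0.02234507,  1.55644005, -0.01150908,
        1.10926974, -0.08308462]), 'joint_vel': array([-1.39503569e-03,  7.74457793e-04,  3.12771448e-04,  8.35999273e-04,
        3.92058149e-05,  1.63213341e-03,  1.65063624e-04]), 'joint_torque': array([-1.25519447e-03, -5.96443784e+01,  1.60752799e+00, -2.81207067e+01,
        1.24191359e-02,  9.16570629e-03, -2.52268478e-06]), 'eef_pos': array([0.16996936, 0.65265209, 0.23031304]), 'tool_rot': array([-5.05894498e-05,  1.27015869e-01,  9.91900270e-01, -9.06220200e-04]), 'contact_force': array([-0.6985974 ,  0.25507207,  0.02551848]), 'torque': array([-0.03394922,  0.01872006, -0.00337868]), 'gripper_width': 0.9970580921878905}
top {'fx': 544.7671251075095, 'fy': 544.7671251075095, 'cx': 319.6128119976967, 'cy': 238.96866178024482, 'R': array([[ 0.02385806, -0.99966502,  0.01003219],
       [-0.99569454, -0.02466002, -0.08935474],
       [ 0.0895722 , -0.00785717, -0.99594934]]), 't': array([-0.12760842,  0.51869276,  1.40755826])}
scene {'fx': 489.7975067271066, 'fy': 489.7975067271066, 'cx': 325.7647223219308, 'cy': 233.8465444701178, 'R': array([[-0.42715981,  0.90416238,  0.00498867],
       [ 0.59742438,  0.28637824, -0.74904714],
       [-0.67868889, -0.31698248, -0.66249792]]), 't': array([ 0.30283953, -0.21155393,  1.48514912])}
```

View pics/top0.png

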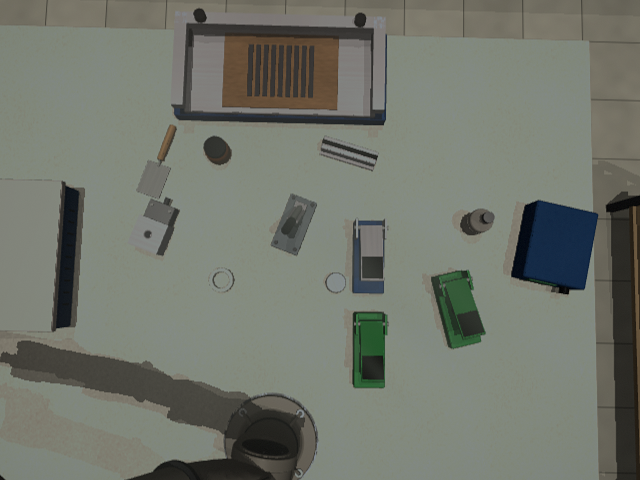

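View pics/scene0.png

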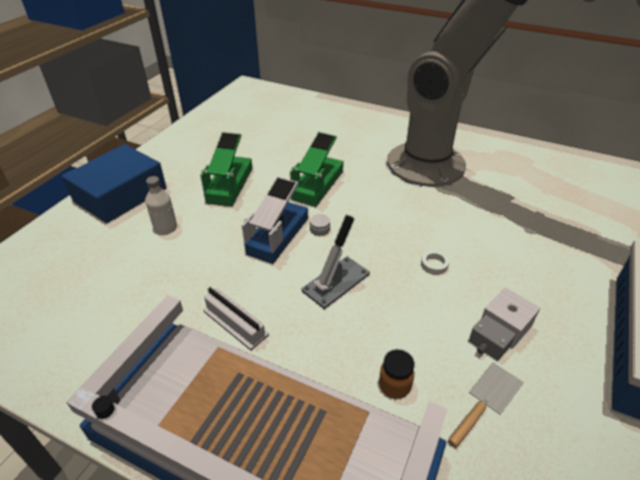

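Top view: the block is at (155,225) with its hole near (147,234). The rest and rod are at (293,225), and the blue pedestal is at (369,257) with its pad near (371,267). Scene view: the sleeve runs from (348,218) to (337,245).

```bash
python3 - <<'E'
from h import *
T=load('top0');S=load('scene0')
def crop(s,u,v,w,h): return cv2.resize(s['p'][v:v+h,u:u+w],(400,300),interpolation=cv2.INTER_CUBIC)
im=np.vstack([np.hstack([crop(T,120,190,80,60),crop(T,255,190,80,60)]),np.hstack([crop(S,290,205,100,75),crop(T,330,215,80,60)])])
cv2.imwrite('pics/c1.png',im[:,:,::-1])
T,S=dict(T),dict(S)
print('hole',ray(T,147.5,234,.06))
for n,s in(('T',T),('S',S)):
    C=cloud(s); 
    m=(C[...,2]>.118)&(C[...,2]<.3)&(abs(C[...,0]-.5)<.12)&(abs(C[...,1]-(-.05))<.12)
    P=C[m]; print(n,len(P),P.mean(0) if len(P) else '', P[P[:,2].argmax()] if len(P) else '')
    if len(P)>5:
        c=P.mean(0);print('axis',np.linalg.svd(P-c)[2][0])
    m=(C[...,2]>.05)&(C[...,2]<.07)&(abs(C[...,0]-.45)<.12)&(abs(C[...,1]-.32)<.12)
    P=C[m];v,u=np.nonzero(m);print('blocktop',len(P),P.mean(0)); 
    print(cv2.minAreaRect((P[:,:2]*1000).astype(np.float32)))
    h=s['p'][...,:].mean(-1)
    m=(abs(C[...,0]-.39)<.12)&(abs(C[...,1]+.24)<.08)&(C[...,2]>.08)&(C[...,2]<.2)
    P=C[m];g=h[m];D=P[g<70];print('pad',len(P),len(D),D.mean(0) if len(D) else '')
    if len(D)>10: print(cv2.minAreaRect((D[:,:2]*1000).astype(np.float32)),np.linalg.svd(D-D.mean(0))[2])
    if len(P)>10: print(cv2.minAreaRect((P[:,:2]*1000).astype(np.float32)))
E
```

```text
hole [0.52024527 0.32525176 0.06      ]
T 159 [ 0.54168611 -0.03793014  0.15937145] [ 0.53330501 -0.03928705  0.18549189]
axis [-0.55529898  0.23279336  0.79840484]
blocktop 986 [0.52120247 0.32457944 0.05932573]
((528.1137084960938, 323.8678894042969), (83.60161590576172, 93.66983032226562), 70.30783081054688)
pad 1496 958 [ 0.36783814 -0.24405129  0.11438997]
((387.0384521484375, -246.1876678466797), (79.38187408447266, 233.8424835205078), 89.87617492675781) [[-0.98454044 -0.034808   -0.17166401]
 [-0.02708366  0.99852124 -0.04713607]
 [-0.17305088  0.04175808  0.98402726]]
((390.0121154785156, -245.31976318359375), (239.77883911132812, 84.24636840820312), 0.5604113340377808)
S 344 [ 0.54914907 -0.03554895  0.15158378] [ 0.53612427 -0.03191138  0.18213658]
axis [ 0.48810898 -0.17021517 -0.85602361]
blocktop 1362 [0.52613931 0.3255682  0.06017262]
((522.3301391601562, 325.7335510253906), (80.96593475341797, 85.00695037841797), 70.0899429321289)
pad 1291 430 [ 0.41255692 -0.23786471  0.11956355]
((374.9624328613281, -241.15237426757812), (206.13809204101562, 75.0934829711914), 2.145404577255249) [[ 0.96654655 -0.07357654  0.24571174]
 [ 0.05819177  0.9958967   0.06930712]
 [ 0.24980289  0.05269015 -0.96686207]]
((389.546142578125, -250.4722442626953), (85.48728942871094, 240.4438934326172), 87.18523406982422)
```

View pics/c1.png

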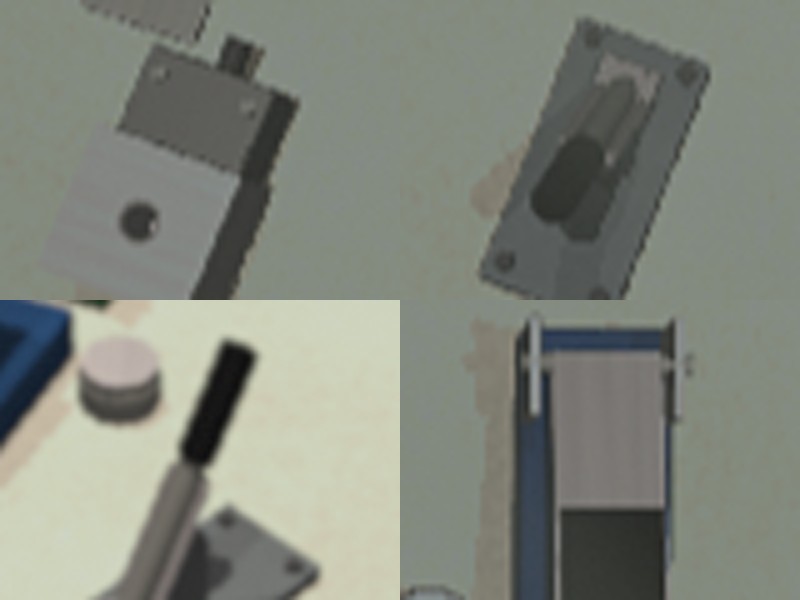

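```bash
cat > fit.py <<'E'
from h import *
from scipy.optimize import least_squares
def rodfit(P,tilt=30):
    # params: foot x,y,z, azimuth; sleeve radius 11; residual radial
    f=lambda q:(lambda a:np.linalg.norm(np.cross(P-[q[0],q[1],.15],a),axis=1)-.011)(np.array([-np.sin(np.radians(tilt))*np.cos(q[2]),-np.sin(np.radians(tilt))*np.sin(q[2]),np.cos(np.radians(tilt))]))
    r=least_squares(f,[P[:,0].mean(),P[:,1].mean(),-.36],loss='soft_l1',f_scale=.002)
    q=r.x; a=np.array([-.5*np.cos(q[2]),-.5*np.sin(q[2]),np.cos(np.pi/6)])
    s=(P-[q[0],q[1],.15])@a
    return q,a,np.percentile(s,[1,50,99]),np.std(f(q)),np.array([q[0],q[1],.15])
E
python3 - <<'E'
from fit import *
A=[]
for n in('top0','scene0'):
    s=dict(load(n));C=cloud(s)
    m=(C[...,2]>.12)&(C[...,2]<.3)&(abs(C[...,0]-.545)<.05)&(abs(C[...,1]+.036)<.04)&(s['p'].mean(-1)<90)
    P=C[m];A.append(P);q,a,sr,e,c=rodfit(P);print(n,len(P),q,np.degrees(q[2]),sr,e,'top',c+a*sr[2],P[:,2].max())
    m=(C[...,2]>.006)&(C[...,2]<.018)&(abs(C[...,0]-.56)<.12)&(abs(C[...,1]+.04)<.12)
    print('rest',cv2.minAreaRect((C[m][:,:2]*1000).astype(np.float32)))
P=np.vstack(A);q,a,sr,e,c=rodfit(P);print('both',q,np.degrees(q[2]),a,sr,e,'top',c+a*sr[2])
# others' heights near path
T=dict(load('top0'));print('pad px',world(T,371,267),'far edge',world(T,371,255),world(T,371,278))
E
python3 -m crank '[{"jaw":100,"y":0,"z":-50}]'
```

```text
top0 157 [ 0.54058438 -0.03653143 -0.3283847 ] -18.815057266902535 [-0.03422085  0.01554546  0.03367374] 0.0025790361182116963 top [ 0.5246472  -0.0311013   0.17916231] 0.18549189086780504
rest ((559.3338012695312, -39.912269592285156), (239.01255798339844, 235.21400451660156), 89.76480865478516)
scene0 265 [ 0.54121936 -0.03717359 -0.36381492] -20.845059296208397 [-0.03521942 -0.00206207  0.03026154] 0.0015613943742719784 top [ 0.52707896 -0.03178943  0.17620726] 0.1821365752576688
rest ((554.0538940429688, -44.99183654785156), (266.4219970703125, 176.96897888183594), 75.88663482666016)
both [ 0.54097952 -0.03682845 -0.35201869] -20.16918527531938 [-0.4693393   0.17239671  0.8660254 ] [-0.03513161  0.00260528  0.03221422] 0.0020932884031753802 top [ 0.52586013 -0.03127482  0.17789833]
pad px [ 0.4470003  -0.24022723  0.1300759 ] far edge [ 0.47669389 -0.24073375  0.12080938] [ 0.42034859 -0.24030524  0.13327597]schema error: expected keys jaw, x, y, z, ax, ay, az
```

```bash
cat >> h.py <<'E'
def go(p,z=None,y=None):
    """tool-frame shift (mm) to p, and the turn (deg rotvec) to the orientation with tool z, y; plus shift after turn"""
    o,e,R=st(); p=np.array(p)
    print('t',round(o['t'],2),'at',e.round(4),'shift',(R.inv().apply(p-e)*1000).round(1),'F',np.round(o['contact_force'],1),'w',round(o['gripper_width'],3))
    if z is not None:
        z=np.array(z)/np.linalg.norm(z);y=np.array(y)-np.dot(y,z)*z;y/=np.linalg.norm(y)
        D=Ro.from_matrix(np.stack([np.cross(y,z),y,z],1))
        print('turn',np.degrees((R.inv()*D).as_rotvec()).round(2),'shift after turn',(D.inv().apply(p-e)*1000).round(1))
E
python3 - <<'E'
from h import *
go([.45,.35,.27]);a=np.array([-.4693,.1724,.866]);c=np.array([.541,-.0368,.15])
go(c+.12*a,-a,[.3448,.9387,0])
E
```

```text
t 0.1 at [0.17   0.6527 0.2304] shift [-347.2 -222.4  -39.2] F [0.2 0.  0.3] w 0.999
t 0.1 at [0.17   0.6527 0.2304] shift [-473.1 -567.9  -22.5] F [0.2 0.  0.3] w 0.999
turn [  1.37 -29.96   5.47] shift after turn [-467.3 -519.3  242.6]
```

```bash
python3 -m crank '[{"jaw":100,"x":-43,"y":-28,"z":-5,"ax":0,"ay":0,"az":0},{"jaw":100,"x":-43,"y":-28,"z":-5,"ax":0,"ay":0,"az":0},{"jaw":100,"x":-43,"y":-28,"z":-5,"ax":0,"ay":0,"az":0},{"jaw":100,"x":-43,"y":-28,"z":-5,"ax":0,"ay":0,"az":0},{"jaw":100,"x":-43,"y":-28,"z":-5,"ax":0,"ay":0,"az":0},{"jaw":100,"x":-43,"y":-28,"z":-5,"ax":0,"ay":0,"az":0},{"jaw":100,"x":-43,"y":-28,"z":-5,"ax":0,"ay":0,"az":0},{"jaw":100,"x":-43,"y":-28,"z":-5,"ax":0,"ay":0,"az":0}]'
python3 -m crank '[{"jaw":100,"x":-16,"y":-43,"z":2,"ax":0,"ay":0,"az":0},{"jaw":100,"x":-16,"y":-43,"z":2,"ax":0,"ay":0,"az":0},{"jaw":100,"x":-16,"y":-43,"z":2,"ax":0,"ay":0,"az":0},{"jaw":100,"x":-16,"y":-43,"z":2,"ax":0,"ay":0,"az":0},{"jaw":100,"x":-16,"y":-43,"z":2,"ax":0,"ay":0,"az":0},{"jaw":100,"x":-16,"y":-43,"z":2,"ax":0,"ay":0,"az":0},{"jaw":100,"x":-16,"y":-43,"z":2,"ax":0,"ay":0,"az":0},{"jaw":100,"x":-16,"y":-43,"z":2,"ax":0,"ay":0,"az":0},{"jaw":100,"x":0,"y":0,"z":0,"ax":0.4,"ay":-10,"az":1.8},{"jaw":100,"x":0,"y":0,"z":0,"ax":0.4,"ay":-10,"az":1.8},{"jaw":100,"x":0,"y":0,"z":0,"ax":0.4,"ay":-10,"az":1.8},{"jaw":100,"x":0,"y":0,"z":0,"ax":0,"ay":0,"az":0}]'
python3 - <<'E'
from h import *
a=np.array([-.4693,.1724,.866]);c=np.array([.541,-.0368,.15])
go(c+.12*a,-a,[.3448,.9387,0]); snap('wrist','w1')
E
```

```text
t: 1.1
eef_pos: [0.4473, 0.3482, 0.2712]
tool_rot: [-0.0, 0.127, 0.992, -0.0]
contact_force: [0.9, -0.3, -0.8]
gripper_width: 0.998
t: 2.6
eef_pos: [0.4812, -0.0183, 0.2532]
tool_rot: [0.226, 0.166, 0.959, -0.045]
contact_force: [0.5, -0.5, 0.1]
gripper_width: 1.0
t 2.6 at [ 0.4812 -0.0183  0.2532] shift [-2.6  3.2  0.4] F [ 0.5 -0.5  0.1] w 1.0
turn [-0.34 -3.35  0.63] shift after turn [-2.5  3.2  0.6]
```

View pics/w1.png

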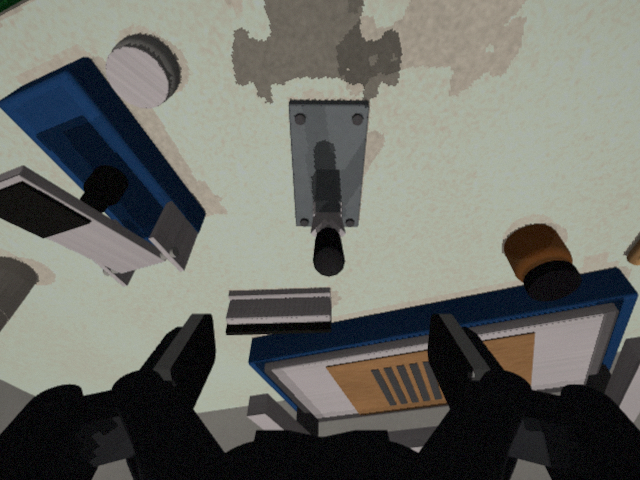

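The sleeve is visible, with its end disc at about (329,261). Next I'll refine the rod axis from this close view.

```bash
python3 - <<'E'
from fit import *
s=dict(load('w1'));C=cloud(s)
m=(C[...,2]>.12)&(C[...,2]<.25)&(abs(C[...,0]-.54)<.05)&(abs(C[...,1]+.036)<.04)&(s['p'].mean(-1)<90)
v,u=np.nonzero(m);P=C[m];print(len(P),u.min(),u.max(),v.min(),v.max())
a=np.array([-.4693,.1724,.866]);c=np.array([.541,-.0368,.15])
t=(P-c)@a; print('s',np.percentile(t,[2,50,98]));E=P[t>np.percentile(t,98)-.004];print('end disc',len(E),np.median(E,0),((E.max(0)+E.min(0))/2),'pred',c+.0335*a)
print('ray at end',ray(s,329,261,.179))
q,aa,sr,e,cc=rodfit(P);print(np.degrees(q[2]),cc,sr,e)
go(c-.014*a,-a,[.3448,.9387,0])
E
```

```text
1181 313 344 229 275
s [-0.02628686  0.02736579  0.02937362]
end disc 747 [ 0.52825112 -0.03120709  0.17451188] [ 0.52918078 -0.03169832  0.1739053 ] pred [ 0.52527845 -0.0310246   0.179011  ]
ray at end [ 0.52451803 -0.02962506  0.179     ]
-21.55601103342329 [ 0.54309475 -0.03617794  0.15      ] [-0.02676881  0.02825851  0.03048203] 0.0028006785955669885
t 2.65 at [ 0.4826 -0.0184  0.2541] shift [ -8.9   3.5 134.4] F [0.4 0.8 1.8] w 1.007
turn [-0.32 -3.36  0.59] shift after turn [ -1.    2.9 134.7]
```

```bash
python3 -m crank '[{"jaw":100,"x":0,"y":0,"z":0,"ax":-0.3,"ay":-3.4,"az":0.6},{"jaw":100,"x":-1,"y":3,"z":30,"ax":0,"ay":0,"az":0},{"jaw":100,"x":0,"y":0,"z":30,"ax":0,"ay":0,"az":0},{"jaw":100,"x":0,"y":0,"z":30,"ax":0,"ay":0,"az":0},{"jaw":100,"x":0,"y":0,"z":0,"ax":0,"ay":0,"az":0},{"jaw":100,"x":0,"y":0,"z":0,"ax":0,"ay":0,"az":0}]'
python3 - <<'E'
from fit import *
a=np.array([-.4693,.1724,.866]);c=np.array([.541,-.0368,.15])
go(c-.016*a,-a,[.3448,.9387,0])
snap('wrist','w2')
s=dict(load('w2'));C=cloud(s);m=(np.linalg.norm(C-c,axis=-1)<.05)&(s['p'].mean(-1)<90)
E
```

```text
t: 3.4
eef_pos: [0.5284, -0.0322, 0.1778]
tool_rot: [0.256, 0.171, 0.95, -0.046]
contact_force: [-0.4, -0.4, 1.3]
gripper_width: 1.003
t 3.4 at [ 0.5284 -0.0322  0.1778] shift [ 2.4  0.1 46.7] F [-0.4 -0.4  1.3] w 1.003
turn [-0.1   0.21 -0.17] shift after turn [ 2.3  0.  46.7]
```

View pics/w2.png

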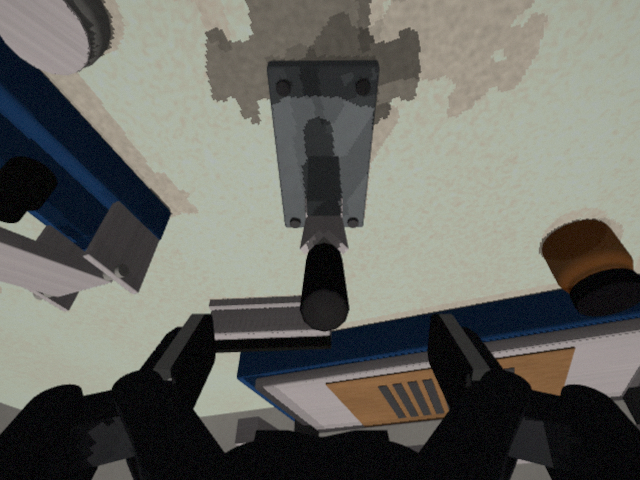

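The rod lies centred between the fingers (324 against a midpoint of about 323). I'll go in and grip.

```bash
python3 -m crank '[{"jaw":100,"x":2,"y":0,"z":23,"ax":0,"ay":0,"az":0},{"jaw":100,"x":0,"y":0,"z":23,"ax":0,"ay":0,"az":0},{"jaw":100,"x":0,"y":0,"z":0,"ax":0,"ay":0,"az":0},{"jaw":10,"x":0,"y":0,"z":0,"ax":0,"ay":0,"az":0},{"jaw":10,"x":0,"y":0,"z":0,"ax":0,"ay":0,"az":0},{"jaw":10,"x":0,"y":0,"z":0,"ax":0,"ay":0,"az":0},{"jaw":10,"x":0,"y":0,"z":0,"ax":0,"ay":0,"az":0},{"jaw":10,"x":0,"y":0,"z":0,"ax":0,"ay":0,"az":0},{"jaw":10,"x":0,"y":0,"z":0,"ax":0,"ay":0,"az":0}]' 50
python3 -c "
from fit import *
a=np.array([-.4693,.1724,.866]);c=np.array([.541,-.0368,.15])
go(c-.016*a,-a,[.3448,.9387,0])"
```

```text
t: 4.58
eef_pos: [0.5483, -0.0382, 0.137]
tool_rot: [0.257, 0.17, 0.95, -0.045]
contact_force: [-4.1, 1.8, 8.5]
gripper_width: 0.244
t 4.58 at [ 0.5483 -0.0382  0.137 ] shift [-0.1 -1.2  1. ] F [-4.1  1.8  8.5] w 0.244
turn [ 0.08  0.25 -0.13] shift after turn [-0.1 -1.2  1. ]
```

```bash
python3 -m crank '[{"jaw":10,"x":0,"y":0,"z":-10,"ax":0,"ay":0,"az":0},{"jaw":10,"x":0,"y":0,"z":-25,"ax":0,"ay":0,"az":0},{"jaw":10,"x":0,"y":0,"z":-25,"ax":0,"ay":0,"az":0},{"jaw":10,"x":0,"y":0,"z":-25,"ax":0,"ay":0,"az":0},{"jaw":10,"x":0,"y":0,"z":-25,"ax":0,"ay":0,"az":0},{"jaw":10,"x":0,"y":0,"z":-20,"ax":0,"ay":0,"az":0},{"jaw":10,"x":0,"y":0,"z":0,"ax":0,"ay":7.5,"az":0},{"jaw":10,"x":0,"y":0,"z":0,"ax":0,"ay":7.5,"az":0},{"jaw":10,"x":0,"y":0,"z":0,"ax":0,"ay":7.5,"az":0},{"jaw":10,"x":0,"y":0,"z":0,"ax":0,"ay":7.5,"az":0},{"jaw":10,"x":0,"y":0,"z":0,"ax":0,"ay":0,"az":0}]'
python3 -c "
from fit import *
go([.5203,.325,.25],[0,0,-1],[.3448,.9387,0])"
```

```text
t: 5.95
eef_pos: [0.4876, -0.0179, 0.2481]
tool_rot: [0.005, 0.178, 0.984, -0.002]
contact_force: [-0.8, 0.4, -1.6]
gripper_width: 0.243
t 5.95 at [ 0.4876 -0.0179  0.2481] shift [ 89.4 332.6  -3.5] F [-0.8  0.4 -1.6] w 0.243
turn [-0.12  0.61 -0.34] shift after turn [ 87.5 333.2  -1.9]
```

```bash
python3 -m crank '[{"jaw":10,"x":0,"y":0,"z":0,"ax":0,"ay":0.6,"az":0},{"jaw":10,"x":11,"y":40,"z":0,"ax":0,"ay":0,"az":0},{"jaw":10,"x":11,"y":40,"z":0,"ax":0,"ay":0,"az":0},{"jaw":10,"x":11,"y":40,"z":0,"ax":0,"ay":0,"az":0},{"jaw":10,"x":11,"y":40,"z":0,"ax":0,"ay":0,"az":0},{"jaw":10,"x":11,"y":40,"z":0,"ax":0,"ay":0,"az":0},{"jaw":10,"x":11,"y":40,"z":0,"ax":0,"ay":0,"az":0},{"jaw":10,"x":11,"y":40,"z":0,"ax":0,"ay":0,"az":0},{"jaw":10,"x":11,"y":40,"z":0,"ax":0,"ay":0,"az":0},{"jaw":10,"x":0,"y":13,"z":0,"ax":0,"ay":0,"az":0},{"jaw":10,"x":0,"y":0,"z":0,"ax":0,"ay":0,"az":0},{"jaw":10,"x":0,"y":0,"z":0,"ax":0,"ay":0,"az":0}]'
python3 - <<'E'
from h import *
go([.5203,.325,.25],[0,0,-1],[.3448,.9387,0])
snap('wrist','w3');snap('scene','s3')
W=dict(load('w3'));S=dict(load('s3'))
def box(s,P,r):
    c=s['R']@np.array(P)+s['t'];u=int(s['fx']*c[0]/c[2]+s['cx']);v=int(s['fy']*c[1]/c[2]+s['cy']);return u,v
u,v=box(S,[.52,.325,.12],0);print(u,v)
a=cv2.resize(S['p'][max(v-60,0):v+60,max(0,u-50):u+50],(400,480),interpolation=cv2.INTER_CUBIC)
w=cv2.resize(W['p'][100:420,187:453],(400,480))
cv2.imwrite('pics/c3.png',np.hstack([a,w])[:,:,::-1])
E
```

```text
t: 7.45
eef_pos: [0.5199, 0.3237, 0.2483]
tool_rot: [0.0, 0.178, 0.984, -0.001]
contact_force: [0.4, -0.1, -1.0]
gripper_width: 0.245
t 7.45 at [0.5199 0.3237 0.2483] shift [ 0.1  1.3 -1.7] F [ 0.4 -0.1 -1. ] w 0.245
turn [-0.1   0.03 -0.33] shift after turn [ 0.1  1.3 -1.7]
519 286
```

View pics/c3.png

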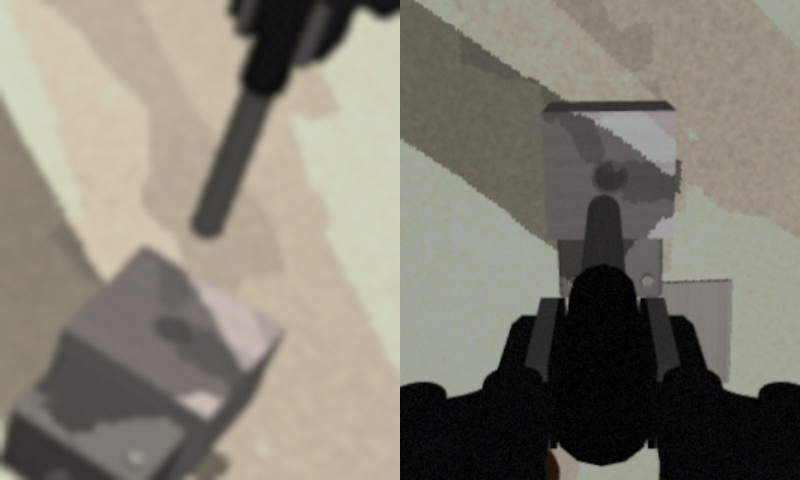

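```bash
python3 - <<'E'
from h import *
W=dict(load('w3'));S=dict(load('s3'))
print('hole wrist',ray(W,326.6,218,.06)); print('hole scene',ray(S,469+176/4,226+329/4,.06))
def pr(s,P):
    c=s['R']@np.array(P)+s['t'];return [s['fx']*c[0]/c[2]+s['cx'],s['fy']*c[1]/c[2]+s['cy']]
e=st()[1];Rz=-st()[2].as_matrix()[:,2]
for L in(.119,.122,.125):
  f=e-Rz*L
  print(L,'foot pred px scene crop',[(pr(S,f)[0]-469)*4,(pr(S,f)[1]-226)*4],'wrist crop',[(pr(W,f)[0]-187)*1.504+400,(pr(W,f)[1]-100)*1.5])
f=e-Rz*.04;print('upper',[(pr(S,f)[0]-469)*4,(pr(S,f)[1]-226)*4],'w',[(pr(W,f)[0]-187)*1.504+400,(pr(W,f)[1]-100)*1.5])
# points of the rod shaft in both depth clouds
for s in(W,S):
    C=cloud(s);
    for lo,hi in((.135,.15),(.15,.17),(.17,.19)):
        m=(C[...,2]>lo)&(C[...,2]<hi)&(np.hypot(C[...,0]-e[0],C[...,1]-e[1])<.025);P=C[m]
        if len(P)>5:
            k=P.mean(0); o=-s['R'].T@s['t']; d=(k-o)[:2];d/=np.linalg.norm(d)
            perp=np.array([-d[1],d[0]]); q=(P[:,:2]-e[:2])@perp
            print(len(P),k,'lateral centre mm',(q.max()+q.min())/2*1e3,'mean',q.mean()*1e3,'perp',perp,'width',np.ptp(q)*1e3)
E
```

```text
hole wrist [0.52355766 0.3269305  0.06      ]
hole scene [0.52260597 0.32871669 0.06      ]
0.119 foot pred px scene crop [np.float64(203.73828327643696), np.float64(228.50247473516038)] wrist crop [np.float64(603.3172213863002), np.float64(205.77472936808755)]
0.122 foot pred px scene crop [np.float64(202.06712874493178), np.float64(232.74160165857143)] wrist crop [np.float64(603.3074886297917), np.float64(204.06800672698665)]
0.125 foot pred px scene crop [np.float64(200.4029867492477), np.float64(236.9629402632845)] wrist crop [np.float64(603.2979556996725), np.float64(202.39632536348856)]
upper [np.float64(250.42859569229722), np.float64(110.06569543487558)] w [np.float64(603.6749293586884), np.float64(268.5019017620951)]
126 [0.5156537  0.32569485 0.14268153] lateral centre mm -0.1680488084660407 mean 0.059284390305156004 perp [0.34575574 0.93832455] width 15.718125163620838
209 [0.51563503 0.32562279 0.16047754] lateral centre mm -0.13895576955633496 mean -0.01965461445824287 perp [0.34671567 0.93797028] width 15.901686385690512
263 [0.51563286 0.32551048 0.1807051 ] lateral centre mm -0.13734740959154332 mean -0.13266104259184397 perp [0.34808924 0.9374614 ] width 15.947192734856044
52 [0.52596865 0.32255937 0.14347899] lateral centre mm 1.1092926197889588 mean 0.9119714809800402 perp [-0.08780084 -0.99613805] width 15.175315775420154
66 [0.52595604 0.32252522 0.16050514] lateral centre mm 1.1635261075312824 mean 0.9473742296881629 perp [-0.0877536  -0.99614221] width 15.24938022973563
77 [0.52564016 0.32213504 0.18004596] lateral centre mm 1.2156649705412945 mean 1.3669623921775673 perp [-0.08719373 -0.99619137] width 15.381994367589334
```

```bash
python3 -m crank '[{"jaw":10,"x":-2,"y":4,"z":15,"ax":0,"ay":0,"az":0},{"jaw":10,"x":0,"y":0,"z":15,"ax":0,"ay":0,"az":0},{"jaw":10,"x":0,"y":0,"z":0,"ax":0,"ay":0,"az":0},{"jaw":10,"x":0,"y":0,"z":0,"ax":0,"ay":0,"az":0}]'
python3 - <<'E'
from h import *
go([.5225,.3275,.25])
snap('wrist','w4');snap('scene','s4');snap('top','t4')
W=dict(load('w4'));S=dict(load('s4'));T=dict(load('t4'))
a=cv2.resize(W['p'][160:260,277:377],(400,400),interpolation=cv2.INTER_CUBIC)
b=cv2.resize(S['p'][280:340,480:540],(400,400),interpolation=cv2.INTER_CUBIC)
im=np.hstack([a,b]).astype(float); im=np.clip((im/255)**.6*255*1.1,0,255).astype(np.uint8)
cv2.imwrite('pics/c4.png',im[:,:,::-1])
E
```

```text
t: 8.05
eef_pos: [0.5232, 0.3287, 0.2181]
tool_rot: [-0.0, 0.177, 0.984, -0.001]
contact_force: [-0.1, 0.2, -0.7]
gripper_width: 0.243
t 8.05 at [0.5232 0.3287 0.2181] shift [  0.2  -1.4 -31.9] F [-0.1  0.2 -0.7] w 0.243
```

View pics/c4.png

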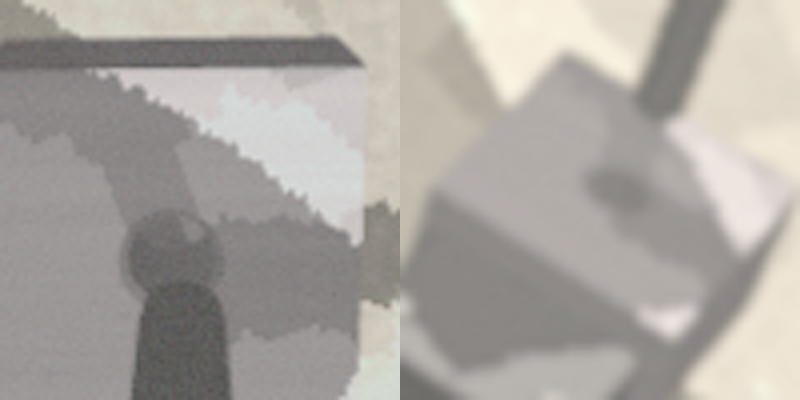

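```bash
python3 - <<'E'
from h import *
W=dict(load('w4'));S=dict(load('s4'));T=dict(load('t4'))
o,e,R=st();M=R.as_matrix();x,y=M[:,0],M[:,1]
w=lambda a,b:ray(W,277+a/4,160+b/4,.06)
f=lambda P:((P-e)@M*1000).round(1)[:2]
print('L/R circle',f(w(119,258)),f(w(224,258)),'top',f(w(171.5,207))-[11.25,0],'back',f(w(171,67))-[40,0],'right',f(w(361,258)),'edge slope',f(w(10,67)),f(w(350,67)),f(w(362,75)),f(w(360,330)))
s=lambda a,b:ray(S,480+a*.15-60,280+b*.15,.06)
s=lambda a,b:ray(S,480+(a-400)*.15,280+b*.15,.06)
print('scene hole',f(s(617,190)),'corners',[f(s(*k)) for k in((567,50),(435,190),(685,340),(795,195))])
T0=dict(load('top0'));print('top hole',f(ray(T0,147.8,234.4,.06)))
for s_ in(S,W):
    C=cloud(s_);m=(C[...,2]>.115)&(C[...,2]<.16)&(np.hypot(C[...,0]-e[0],C[...,1]-e[1])<.025);P=((C[m]-e)@M)*1000
    if len(P)>5: print('rod',len(P),P.mean(0),P.min(0),P.max(0))
E
```

```text
L/R circle [ -0.3 -13. ] [-0.3  9. ] top [-0.65 -2.  ] back [-0.6 -2.1] right [-0.3 37.7] edge slope [ 39.4 -34.5] [39.4 34. ] [37.8 36.5] [-16.1  38.1]
scene hole [-0.4 -0.9] corners [array([ 39.6, -41.2]), array([-40. , -39.2]), array([-36.8,  41.7]), array([36.5, 37.6])]
top hole [ 2.5 -5.8]
rod 149 [-6.08230238  0.49222013 81.28492315] [-9.32595147 -7.8367898  59.03041081] [  1.37438913   6.7836992  103.60790557]
rod 515 [ 4.94655173 -0.12616813 79.12492712] [-1.52673571 -8.12306731 58.8279838 ] [  7.07514381   7.85956794 103.71813692]
```

```bash
python3 -m crank '[{"jaw":10,"x":-0.5,"y":-1.8,"z":0,"ax":0,"ay":0,"az":0},{"jaw":10,"x":0,"y":0,"z":15,"ax":0,"ay":0,"az":0},{"jaw":10,"x":0,"y":0,"z":13,"ax":0,"ay":0,"az":0},{"jaw":10,"x":0,"y":0,"z":5,"ax":0,"ay":0,"az":0},{"jaw":10,"x":0,"y":0,"z":5,"ax":0,"ay":0,"az":0},{"jaw":10,"x":0,"y":0,"z":3,"ax":0,"ay":0,"az":0},{"jaw":10,"x":0,"y":0,"z":0,"ax":0,"ay":0,"az":0}]'
python3 -c "
from h import *
go([.5228,.327,.175])"
```

```text
t: 9.07
eef_pos: [0.523, 0.3269, 0.1772]
tool_rot: [0.0, 0.177, 0.984, -0.0]
contact_force: [-0.5, 1.4, -1.9]
gripper_width: 0.238
t 9.07 at [0.523  0.3269 0.1772] shift [ 0.2 -0.   2.2] F [-0.5  1.4 -1.9] w 0.238
```

```bash
python3 -m crank '[{"jaw":10,"x":0,"y":0,"z":4,"ax":0,"ay":0,"az":0},{"jaw":10,"x":0,"y":0,"z":4,"ax":0,"ay":0,"az":0},{"jaw":10,"x":0,"y":0,"z":4,"ax":0,"ay":0,"az":0},{"jaw":10,"x":0,"y":0,"z":0,"ax":0,"ay":0,"az":0}]'
python3 -c "
from h import *
go([.5228,.327,.135])"
```

```text
t: 9.57
eef_pos: [0.5228, 0.3268, 0.1648]
tool_rot: [-0.0, 0.177, 0.984, -0.001]
contact_force: [0.4, -0.3, -1.3]
gripper_width: 0.241
t 9.57 at [0.5228 0.3268 0.1648] shift [ 0.1  0.2 29.8] F [ 0.4 -0.3 -1.3] w 0.241
```

It's entering the hole with no side force. I'll carry on down.

```bash
python3 -m crank '[{"jaw":10,"x":0,"y":0,"z":8,"ax":0,"ay":0,"az":0},{"jaw":10,"x":0,"y":0,"z":8,"ax":0,"ay":0,"az":0},{"jaw":10,"x":0,"y":0,"z":6,"ax":0,"ay":0,"az":0},{"jaw":10,"x":0,"y":0,"z":3,"ax":0,"ay":0,"az":0},{"jaw":10,"x":0,"y":0,"z":0,"ax":0,"ay":0,"az":0}]'
python3 -c "
from h import *
go([.5228,.327,.135])"
```

```text
t: 10.2
eef_pos: [0.523, 0.3268, 0.14]
tool_rot: [-0.0, 0.177, 0.984, -0.0]
contact_force: [-0.8, 0.7, -1.6]
gripper_width: 0.243
t 10.2 at [0.523  0.3268 0.14  ] shift [0.2 0.1 5. ] F [-0.8  0.7 -1.6] w 0.243
```

```bash
python3 -m crank '[{"jaw":10,"x":0,"y":0,"z":2,"ax":0,"ay":0,"az":0},{"jaw":10,"x":0,"y":0,"z":2,"ax":0,"ay":0,"az":0},{"jaw":10,"x":0,"y":0,"z":0,"ax":0,"ay":0,"az":0}]'
python3 -m crank '[{"jaw":10,"x":0,"y":0,"z":1.5,"ax":0,"ay":0,"az":0},{"jaw":10,"x":0,"y":0,"z":0,"ax":0,"ay":0,"az":0}]'
```

```text
t: 10.58
eef_pos: [0.5232, 0.327, 0.1366]
tool_rot: [0.0, 0.177, 0.984, -0.0]
contact_force: [-0.1, -0.3, 1.2]
gripper_width: 0.239
t: 10.82
eef_pos: [0.5236, 0.3272, 0.1365]
tool_rot: [0.0, 0.177, 0.984, 0.0]
contact_force: [-2.3, -1.1, 11.3]
gripper_width: 0.244
```

```bash
python3 -m crank '[{"jaw":60,"x":0,"y":0,"z":0,"ax":0,"ay":0,"az":0},{"jaw":60,"x":0,"y":0,"z":0,"ax":0,"ay":0,"az":0},{"jaw":60,"x":0,"y":0,"z":0,"ax":0,"ay":0,"az":0},{"jaw":60,"x":0,"y":0,"z":0,"ax":0,"ay":0,"az":0},{"jaw":60,"x":0,"y":0,"z":-20,"ax":0,"ay":0,"az":0},{"jaw":60,"x":0,"y":0,"z":-40,"ax":0,"ay":0,"az":0},{"jaw":60,"x":0,"y":0,"z":-40,"ax":0,"ay":0,"az":0},{"jaw":60,"x":0,"y":0,"z":-40,"ax":0,"ay":0,"az":0},{"jaw":0,"x":0,"y":0,"z":0,"ax":0,"ay":0,"az":0}]'
python3 - <<'E'
from h import *
a=snap('wrist','w5');snap('top','t5');snap('scene','s5')
S=dict(load('s5'));W=dict(load('w5'))
im=np.hstack([cv2.resize(S['p'][225:345,460:580],(400,400),interpolation=cv2.INTER_CUBIC),cv2.resize(W['p'][80:400,160:480],(400,400))])
cv2.imwrite('pics/c5.png',im[:,:,::-1])
C=cloud(S);m=(C[...,2]>.11)&(C[...,2]<.2)&(np.hypot(C[...,0]-.523,C[...,1]-.327)<.03);P=C[m];print('rod',len(P),P.mean(0),P[:,2].max())
for n in('t5',):
    s=dict(load(n));C=cloud(s)
    for u,v in((371,260),(364,267),(371,267),(378,267),(371,274)): print(u,v,C[v,u])
    r=C[215:300,345:395].reshape(-1,3);c=s['p'][215:300,345:395].reshape(-1,3).mean(-1)
    D=r[(c<60)&(r[:,2]>.112)&(r[:,2]<.15)];print('pad',len(D),D.mean(0),D.min(0),D.max(0),cv2.minAreaRect((D[:,:2]*1000).astype(np.float32)))
go([.44,-.24,.25],[0,0,-1],[0,1,0])
E
```

```text
t: 11.95
eef_pos: [0.5248, 0.328, 0.2785]
tool_rot: [0.002, 0.177, 0.984, 0.002]
contact_force: [-0.6, 0.3, 0.4]
gripper_width: 0.405
rod 386 [0.5296802  0.32579777 0.15397669] 0.1844972593590042
371 260 [ 0.46403401 -0.24009133  0.12885716]
364 267 [ 0.44648918 -0.22303295  0.13254814]
371 267 [ 0.44703064 -0.24030454  0.12932863]
378 267 [ 0.44748487 -0.25740933  0.12829264]
371 274 [ 0.42995397 -0.24005278  0.13427789]
pad 410 [ 0.44757329 -0.24402823  0.13081982] [ 0.42224849 -0.267796    0.11576921] [ 0.47251715 -0.2140622   0.14297851] ((447.2985534667969, -241.22760009765625), (49.44065475463867, 54.14885711669922), 1.1632760763168335)
t 12.1 at [0.5224 0.3267 0.2737] shift [-120.1 -559.9   24.8] F [-0.2 -0.3 -0.4] w 0.136
turn [ -0.11  -0.06 -20.38] shift after turn [  82.4 -566.7   23.7]
```

View pics/c5.png

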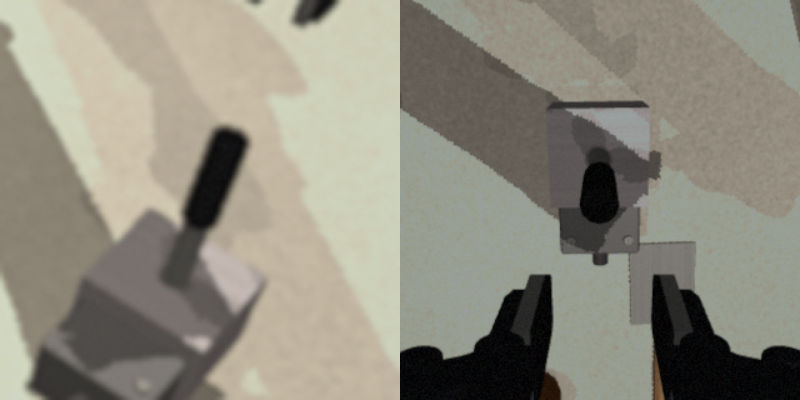

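The rod stands in the hole, sleeve up and released. I'll check the sleeve height numerically while I move over to the paddle.

```bash
python3 - <<'E'
from h import *
W=dict(load('w5'));C=cloud(W);m=(C[...,2]>.165)&(C[...,2]<.2)&(np.hypot(C[...,0]-.523,C[...,1]-.327)<.02);P=C[m];print(len(P),np.median(P[P[:,2]>.172],0),np.percentile(P[:,2],[50,90,99]))
m=(C[...,2]>.05)&(C[...,2]<.07)&(np.hypot(C[...,0]-.523,C[...,1]-.327)<.04);print('block z',np.median(C[m][:,2]))
E
python3 -m crank '[{"jaw":0,"x":-8.5,"y":-40,"z":0,"ax":0,"ay":0,"az":0},{"jaw":0,"x":-8.5,"y":-40,"z":0,"ax":0,"ay":0,"az":0},{"jaw":0,"x":-8.5,"y":-40,"z":0,"ax":0,"ay":0,"az":0},{"jaw":0,"x":-8.5,"y":-40,"z":0,"ax":0,"ay":0,"az":0},{"jaw":0,"x":-8.5,"y":-40,"z":0,"ax":0,"ay":0,"az":0},{"jaw":0,"x":-8.5,"y":-40,"z":0,"ax":0,"ay":0,"az":0},{"jaw":0,"x":-8.5,"y":-40,"z":0,"ax":0,"ay":0,"az":0},{"jaw":0,"x":-8.5,"y":-40,"z":0,"ax":0,"ay":0,"az":0},{"jaw":0,"x":-8.5,"y":-40,"z":0,"ax":0,"ay":0,"az":0},{"jaw":0,"x":-8.5,"y":-40,"z":0,"ax":0,"ay":0,"az":0},{"jaw":0,"x":-8.5,"y":-40,"z":0,"ax":0,"ay":0,"az":0},{"jaw":0,"x":-8.5,"y":-40,"z":0,"ax":0,"ay":0,"az":0}]'
python3 -m crank '[{"jaw":0,"x":-8.5,"y":-40,"z":0,"ax":0,"ay":0,"az":0},{"jaw":0,"x":-8.5,"y":-40,"z":0,"ax":0,"ay":0,"az":0},{"jaw":0,"x":0,"y":0,"z":0,"ax":0,"ay":0,"az":-10},{"jaw":0,"x":0,"y":0,"z":0,"ax":0,"ay":0,"az":-10},{"jaw":0,"x":0,"y":0,"z":0,"ax":0,"ay":0,"az":0}]'
python3 - <<'E'
from h import *
go([.44,-.2405,.14],[0,0,-1],[0,1,0])
E
```

```text
857 [0.52246798 0.3274948  0.1798394 ] [0.17976141 0.18076535 0.1814415 ]
block z 0.06000559881152943
t: 13.6
eef_pos: [0.4503, -0.1595, 0.2739]
tool_rot: [-0.001, 0.177, 0.984, -0.001]
contact_force: [-0.2, 0.3, -0.9]
gripper_width: -0.002
t: 14.22
eef_pos: [0.4388, -0.2392, 0.274]
tool_rot: [-0.001, 0.004, 1.0, -0.0]
contact_force: [-0.1, -1.0, -0.0]
gripper_width: -0.002
t 14.22 at [ 0.4388 -0.2392  0.274 ] shift [ -1.5  -1.3 134. ] F [-0.1 -1.  -0. ] w -0.002
turn [-0.02 -0.13 -0.49] shift after turn [ -1.2  -1.3 134. ]
```

Sleeve end is at z = 0.1798, so the foot is at about 0.015 and the rod is fully seated. Now the paddle.

```bash
python3 -m crank '[{"jaw":0,"x":-1,"y":-1,"z":35,"ax":0,"ay":0,"az":0},{"jaw":0,"x":0,"y":0,"z":35,"ax":0,"ay":0,"az":0},{"jaw":0,"x":0,"y":0,"z":35,"ax":0,"ay":0,"az":0},{"jaw":0,"x":0,"y":0,"z":22,"ax":0,"ay":0,"az":0},{"jaw":0,"x":0,"y":0,"z":5,"ax":0,"ay":0,"az":0},{"jaw":0,"x":0,"y":0,"z":5,"ax":0,"ay":0,"az":0},{"jaw":0,"x":0,"y":0,"z":5,"ax":0,"ay":0,"az":0},{"jaw":0,"x":0,"y":0,"z":0,"ax":0,"ay":0,"az":0}]'
python3 -m crank '[{"jaw":0,"x":0,"y":0,"z":5,"ax":0,"ay":0,"az":0},{"jaw":0,"x":0,"y":0,"z":5,"ax":0,"ay":0,"az":0},{"jaw":0,"x":0,"y":0,"z":5,"ax":0,"ay":0,"az":0},{"jaw":0,"x":0,"y":0,"z":0,"ax":0,"ay":0,"az":0}]'
```

```text
t: 15.22
eef_pos: [0.4411, -0.2407, 0.1338]
tool_rot: [0.001, 0.004, 1.0, -0.001]
contact_force: [-0.7, 1.4, 2.7]
gripper_width: -0.001
t: 15.72
eef_pos: [0.4402, -0.2409, 0.1186]
tool_rot: [-0.0, 0.004, 1.0, -0.0]
contact_force: [-2.6, 0.3, 7.2]
gripper_width: 0.001
```

```bash
python3 -m crank '[{"jaw":0,"x":0,"y":0,"z":5,"ax":0,"ay":0,"az":0},{"jaw":0,"x":0,"y":0,"z":5,"ax":0,"ay":0,"az":0},{"jaw":0,"x":0,"y":0,"z":5,"ax":0,"ay":0,"az":0},{"jaw":0,"x":0,"y":0,"z":3,"ax":0,"ay":0,"az":0},{"jaw":0,"x":0,"y":0,"z":0,"ax":0,"ay":0,"az":0},{"jaw":0,"x":0,"y":0,"z":0,"ax":0,"ay":0,"az":0},{"jaw":0,"x":0,"y":0,"z":0,"ax":0,"ay":0,"az":0},{"jaw":0,"x":0,"y":0,"z":0,"ax":0,"ay":0,"az":0}]'
python3 - <<'E'
from h import *
go([.44,-.2405,.098])
snap('wrist','w6');snap('scene','s6');S=dict(load('s6'));C=cloud(S)
# slope of the paddle plate between fingers and hinge
m=(C[...,0]>.47)&(C[...,0]<.535)&(abs(C[...,1]+.24)<.02)&(C[...,2]>.075)&(C[...,2]<.14);P=C[m]
print(len(P),'dz/dx',np.polyfit(P[:,0],P[:,2],1),P.mean(0))
m=(C[...,2]>.11)&(C[...,2]<.2)&(np.hypot(C[...,0]-.523,C[...,1]-.327)<.03);P=C[m];print('rod',len(P),P.mean(0),P[:,2].max())
im=np.hstack([cv2.resize(S['p'][165:265,230:330],(400,400),interpolation=cv2.INTER_CUBIC),cv2.resize(S['p'][225:345,460:580],(400,400),interpolation=cv2.INTER_CUBIC)])
cv2.imwrite('pics/c6.png',im[:,:,::-1])
E
```

```text
t: 16.73
eef_pos: [0.4391, -0.2409, 0.1007]
tool_rot: [-0.001, 0.004, 1.0, -0.0]
contact_force: [-5.2, 0.5, 8.6]
gripper_width: 0.001
t 16.73 at [ 0.4391 -0.2409  0.1007] shift [-0.9  0.4  2.7] F [-5.2  0.5  8.6] w 0.001
311 dz/dx [-0.0331451   0.11416229] [ 0.50249117 -0.24015687  0.09750717]
rod 384 [0.5295907  0.32566575 0.15390448] 0.18294788767591716
```

View pics/c6.png

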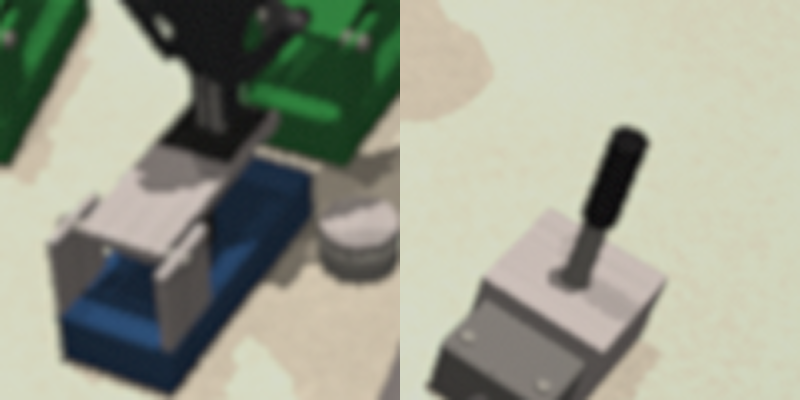

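The paddle is nearly level: its slope is 0.03, so the joint is at about 0.27. The rod is upright in the hole. One small trim and a settle, then I'll hand in.

```bash
python3 -m crank '[{"jaw":0,"x":0,"y":0,"z":2,"ax":0,"ay":0,"az":0},{"jaw":0,"x":0,"y":0,"z":0,"ax":0,"ay":0,"az":0},{"jaw":0,"x":0,"y":0,"z":0,"ax":0,"ay":0,"az":0},{"jaw":0,"x":0,"y":0,"z":0,"ax":0,"ay":0,"az":0},{"jaw":0,"x":0,"y":0,"z":0,"ax":0,"ay":0,"az":0},{"jaw":0,"x":0,"y":0,"z":0,"ax":0,"ay":0,"az":0}]'
python3 - <<'E'
from h import *
snap('scene','s7');C=cloud(dict(load('s7')))
m=(C[...,0]>.47)&(C[...,0]<.535)&(abs(C[...,1]+.24)<.02)&(C[...,2]>.075)&(C[...,2]<.14);P=C[m]
print(np.polyfit(P[:,0],P[:,2],1)); go([.44,-.2405,.098]); ticket.hand_in()
E
```

```text
t: 17.58
eef_pos: [0.4391, -0.2409, 0.0987]
tool_rot: [-0.001, 0.004, 1.0, -0.0]
contact_force: [-5.9, 0.4, 7.9]
gripper_width: -0.0
[-0.01295445  0.10309288]
t 17.62 at [ 0.4391 -0.2409  0.0987] shift [-0.9  0.4  0.7] F [-5.3 -1.   9. ] w -0.001
the job is handed in; nothing more can be done
```

The rod is in the block's hole and released, and the shut fingers are holding the paddle level. I handed the job in at 17.6 s of the 54 s allowed.

**Rod:** I drew it out of the rest along its axis and stood it upright in the hole. After release, the sleeve end measured 0.180 m above the bench. That puts the foot about 45 mm down, which is the full depth. A later picture, taken while the paddle was pressed, still showed it upright.

**Paddle:** In the last check the slope was about 0.013 rad, so the joint is near 0.29 against 0.30 for level. The fingertips were at z = 0.0987 m, with about 8–9 N of upward force, as expected at level. There was also a steady sideways force of about 5 N along −x. The tool never went lower than this, so the bottom stop was never approached.

**Disagreement:** The top camera's hole position differed from the wrist and scene cameras by several millimetres. I used the wrist view, and the rod went in without side force.

**Not checked:** I did not measure the other things on the bench afterwards. Nothing was touched as far as the force readings showed.

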